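# Slide the bearing dish to the copper mark

### The job

Slide the white bearing dish across the counter from the blue ring to the copper ring, without lifting or tipping it, so that the sorted bearings in it stay in order. It must end standing flat, wholly inside the copper ring. Go around the tin that stands on the white ring, and leave it and everything else on the counter where they are.

Things in the scene. Friction and masses are not known exactly. Their poses are not given: they have to be found in the camera images.
- dish: Round open white ceramic dish, straight-walled, 120 mm outside diameter, 45 mm high, walls 6 mm thick (inside diameter 108 mm), floor 6 mm thick, about 0.45 kg (may be 0.3 to 0.65 kg). One layer of small bearings, fixed in place, covers the middle of the floor; they reach up to 10 mm above the counter. It stands loose on the bare counter inside the blue ring at the start and slides when pushed on its wall, from inside or outside. Origin: centre of its underside, z up.
- copper_mark: The goal: a copper-coloured ring painted flush on the counter, 152 mm inside and 168 mm outside diameter. Origin: its centre, at counter height. The three rings stand roughly in a row across the table from left to right, in any order.
- blue_mark: A blue ring painted flush on the counter, same size as the copper one, where the dish starts. Origin: its centre.
- white_mark: A white ring painted flush on the counter, same size as the copper one; the tin stands in it. Origin: its centre.
- tin: Closed round aluminium tin with a dark lid, 83 mm diameter, 60 mm high, 0.4 kg, standing loose in the white ring; sometimes between the dish and the copper ring. The counter on the robot's side of the row of rings is clear. Must stay where it is. Origin: centre of its underside.
- yoyo: Copper-toned yo-yo lying on its face, 57 mm diameter, 42 mm high, beyond the rings. Leave alone. Origin: centre of its underside.
- vial_rack: Black rack with ten capped glass vials, 60 x 170 mm, 80 mm high, beyond the rings. Leave alone. Origin: centre of its underside.
- oil_bottle: Blue bottle with white cap, 60 mm diameter, 140 mm high, at the right of the counter. Leave alone. Origin: centre of its underside.
- axle_bin: Orange open bin, 140 x 100 mm, 50 mm high, at the left of the counter. Leave alone. Origin: centre of its underside.
- driver: Screwdriver 190 mm long, lying near the right front of the counter. Leave alone. Origin: under its middle.

How it is judged (in metres and radians):
On the way:
1. the dish, flat on the counter, has left the blue ring (horizontal distance between dish and blue_mark above 0.06 m and height (world z) of dish below 0.006 m), for 0.1 s.
At the end, for the whole second after the job is handed in: The dish stands flat and at rest on the counter, its centre within 20 mm of the centre of the copper ring (its wall at most 4 mm over the inner edge of the 8 mm band), and the tin and the other things are within 15 mm of where they were (horizontal distance between dish and copper_mark below 0.02 m and height (world z) of dish below 0.003 m and angle between dish's own z axis and vertical below 0.05 rad and linear speed of dish below 0.01 m/s and distance of each of tin, yoyo, vial_rack, oil_bottle, axle_bin, driver from where it was at the start of the episode below 0.015 m); the robot touches nothing.
It fails at once if the dish is lifted more than 8 mm off the counter (height (world z) of dish above 0.008 m).
It fails at once if the dish is tipped more than about 9 degrees (angle between dish's own z axis and vertical above 0.16 rad).
It fails at once if the tin is moved more than 15 mm or tipped over (distance of tin from where it was at the start of the episode above 0.015 m or angle between tin's own z axis and vertical above 0.3 rad).
It fails at once if another thing on the counter is moved more than 15 mm or tipped over (distance of any of yoyo, vial_rack, oil_bottle, axle_bin, driver from where it was at the start of the episode above 0.015 m or angle between any of yoyo, vial_rack, oil_bottle, axle_bin's own z axis and vertical above 0.3 rad).
It also fails if it takes over 56 s, if anything falls off the work surface, if the arm or the gripper's body presses on something with over 40 N, if the wrist force passes 120 N, or if a joint passes its speed limit or range.

### The arm

A 6-joint arm with a two-finger parallel gripper is mounted at the origin on the work surface. World frame = base frame: x ahead of the robot, y to its left, z up, the work surface at z = 0. Lengths are in mm, angles in rad, forces in N, time in s.
With the tool pointing down it reaches from about 350 to 875 mm from the base axis. Payload 4.2 kg.
Tool frame: the origin (TCP) lies at the very end of the fingers, on their centre line; the grasp point (between the pads) lies 19 mm behind it; z points along the fingers, y is the line along which they close (so a half turn about z gives the same grasp; the last joint's range is limited). The gripper opens to 85 mm and grips with 20 to 120 N. Pads are 22 mm wide; open, the fingers measure 114 mm over their backs; the gripper's body (76 mm by 85 mm) begins 54 mm behind the grasp point. The pads swing forward as they close: fully open they stand 13 mm farther back than shut.
Start: joints at [1.367, 0.385, 0.008, 0, -1.194, -0.259], TCP at [279.001, 559.248, 231.312] pointing down, gripper open.
Joint ranges: [-3.14, 3.14], [-1.21, 2.06], [-1.07, 1.41], [-3.16, 2.05], [-2.99, -0.16], [-3.1, 3.1]. Speed limits (rad/s): [2.79, 2.79, 3.14, 3.14, 3.14, 3.14].

### API

Orientations are given as a unit quaternion [x, y, z, w].
In Python, from bench import arm, optics gives the robot as it stands. The module is installed in compiled form; this text tells all that it offers.
- The arm moves only by the tool step_arm, never from a script. Its argument "motion" is a list of rows, each an object with "dr": the turn, a rotation vector about the tool's x, y, z in units of 8 degrees (1.0 is 8 degrees), a list of three; "slide": the shift along the tool's x, y, z in mm, a list of three; "jaw": the finger opening in mm, from 0 to 85.4. A call has exactly 8 rows; each row is the pose to reach, as a shift and turn from the pose commanded when the call began, along the tool's axes at that moment; what a row does not reach only later rows make up. A row lasts 1/8 s, in which the tool goes at most 62.5 mm and 10.7 degrees, less where a joint would pass 70% of its speed; a pose out of reach is approached as far as the arm can. A call with a gripper value outside its range is refused whole. The fingers move at their own pace and stop on an object; the grip force is fixed at half the most. Time passes only in rows, so rows that repeat a pose let the fingers close, or fill a call up. It gives the time, the measured TCP pose, the force, the opening and the grip force at its end, in the units of the state.
- arm.read_state(): the state, without advancing time (a new reading comes with each control period).
- optics.get_image(name): name is "side" or "top"; returns the picture (480x640x3 uint8, blue, green, red); there is no depth.
- optics.camera_info(name): a dict with "camera_matrix" (3x3 intrinsics, pixels), "view" (4x4, takes a point from world to camera coordinates). Camera axes: x right, y up, looking along -z (the intrinsics and any distortion apply to the point x, -y, -z); pixel columns grow to the right and rows downward; lengths in mm; the calibration is good to about 2 mm. A picture is of the moment at which its call begins. camera_info takes no time and is no camera call.
- arm.job_done(): hands the job in; it is judged then, once.
The state is a dict: "clock": time; "joints": joint angles; "joint_vel": joint speeds; "joint_efforts": joint torques, N m; "position": TCP position; "ee_rot": TCP orientation; "contact_force": force on the tool from outside, world axes, zero at the start; "wrist_torque": the same for the moment, N m; "gripper_width": finger opening in mm; "grasp_force": force on a finger pad.
Only numpy, scipy, OpenCV 4.12 (cv2) and the standard library are available. Lean on these libraries where they do the work, as an engineer would, in place of code of your own. Each camera call takes 0.05 s, during which the arm holds its last target. There are 200 camera calls.

## Working session

There is one attempt and no reset: what is moved stays moved. The work goes in short steps, Python scripts to look and compute and a tool call to move; the robot and the scene stay as the last step left them, time stands still between calls to the robot, and variables do not carry over. Pictures are saved under pics/ and viewed, at most 10 in all, crops included, and the job is handed in when it is done.

Besides the shell and the picture viewer there is one more tool, called as a command line: name --argument value ..., lists and objects as JSON in quotes. step_arm: Moves the arm, as the interface text tells. Its arguments: {"type":"object","properties":{"motion":{"type":"array","items":{"type":"object","properties":{"dr":{"type":"array","items":{"type":"number"}},"slide":{"type":"array","items":{"type":"number"}},"jaw":{"type":"number"}}}}},"required":["motion"]}

```bash
mkdir -p pics
cat > h.py <<'E'
import numpy as np, cv2
from bench import arm, optics
def ray(n,u,v):
    i=optics.camera_info(n);K=np.array(i["camera_matrix"]);V=np.array(i["view"])
    R=V[:3,:3];t=V[:3,3];d=np.linalg.inv(K)@[u,v,1];d=R.T@(d*[1,-1,-1]);return -R.T@t,d
def onz(n,u,v,z=0):
    o,d=ray(n,u,v);return (o+d*(z-o[2])/d[2]).round(1)
def tri(a,b):
    (o,d),(p,e)=ray(*a),ray(*b)
    s=np.linalg.lstsq(np.c_[d,-e],p-o,rcond=None)[0];A=o+d*s[0];B=p+e*s[1];return ((A+B)/2).round(1),np.linalg.norm(A-B).round(1)
E
python3 - <<'E'
from h import *
for n in("top","side"):
    cv2.imwrite(f"pics/{n}0.png",optics.get_image(n)); i=optics.camera_info(n);print(i, ray(n,320,240))
s=arm.read_state();print(s["clock"],s["position"],s["ee_rot"],s["contact_force"])
E
```

```text
{'camera_matrix': array([[465.08816348,   0.        , 329.83086046],
       [  0.        , 465.08816348, 242.65566962],
       [  0.        ,   0.        ,   1.        ]]), 'view': array([[-2.26168490e-02, -9.99737315e-01, -3.71195442e-03,
         3.57142100e+01],
       [ 9.96202678e-01, -2.28488193e-02,  8.40128346e-02,
        -5.21895382e+02],
       [-8.40755795e-02, -1.79775334e-03,  9.96457759e-01,
        -1.35335295e+03],
       [ 0.00000000e+00,  0.00000000e+00,  0.00000000e+00,
         1.00000000e+00]])} (array([ 406.93738656,   21.34714033, 1392.53753102]), array([ 0.090242  ,  0.02279936, -0.99589958]))
{'camera_matrix': array([[482.9180088 ,   0.        , 322.89108306],
       [  0.        , 482.9180088 , 248.68320111],
       [  0.        ,   0.        ,   1.        ]]), 'view': array([[ 8.77613988e-01,  4.79061066e-01, -1.71517602e-02,
        -4.95132670e+02],
       [-3.04955228e-01,  5.85552541e-01,  7.51086234e-01,
         1.22525284e+02],
       [ 3.69859429e-01, -6.53933266e-01,  6.59981277e-01,
        -1.54640636e+03],
       [ 0.00000000e+00,  0.00000000e+00,  0.00000000e+00,
         1.00000000e+00]])} (array([1043.85305678, -845.79276982,  920.07979511]), array([-0.38059674,  0.66159391, -0.64637354]))
0.1 [278.7849846  558.78904809 230.35772148] [ 9.73330600e-01 -2.29404879e-01 -1.59403034e-04  9.58582518e-04] [-0.33058817 -0.92590882 -0.11323389]
```

View pics/top0.png

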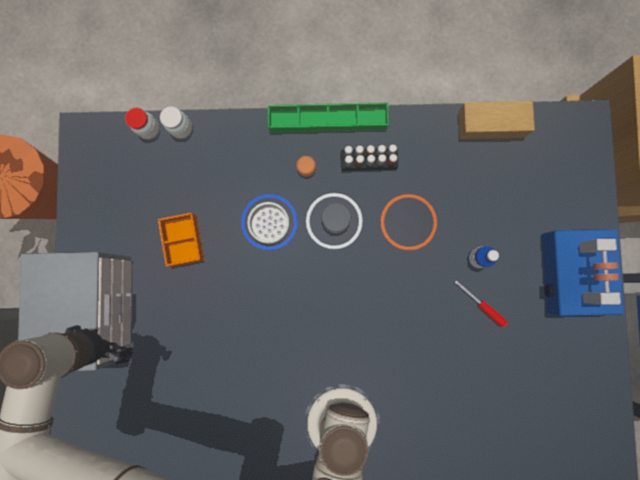

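View pics/side0.png

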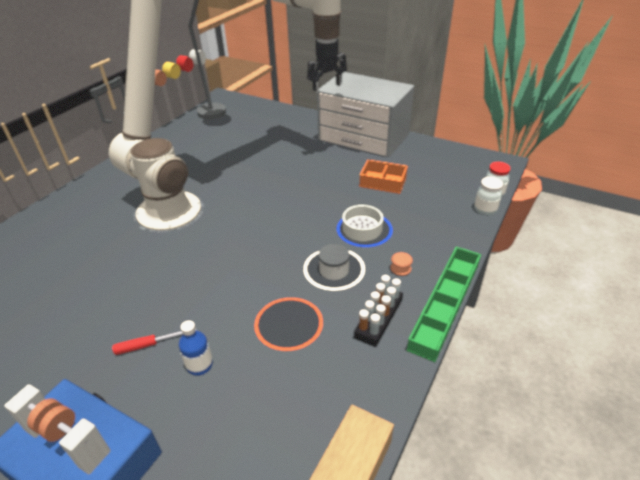

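Top: dish about (269,222) in the blue ring, tin (336,215) on the white ring, copper ring (409,222). Side: dish (362,222), tin (334,262), copper ring (289,323). The tin is between the dish and the goal. I'll enlarge both views.

Run:
```python
from h import *
t=cv2.imread("pics/top0.png");s=cv2.imread("pics/side0.png")
a=cv2.resize(t[180:260,235:445],None,fx=3.8,fy=3.8,interpolation=2)
b=cv2.resize(s[195:355,240:410],None,fx=1.85,fy=1.85,interpolation=2)
cv2.imwrite("pics/ctop.png",a);
b=cv2.resize(s[195:355,240:410],None,fx=3.7,fy=3.7,interpolation=2);cv2.imwrite("pics/cside.png",b)
def ring(img,lo,hi,roi):
    x0,y0,x1,y1=roi;m=cv2.inRange(cv2.cvtColor(img,40)[y0:y1,x0:x1],lo,hi)
    p=cv2.findNonZero(m);e=cv2.fitEllipse(cv2.convexHull(p));return (np.array(e[0])+[x0,y0]).round(2),np.round(e[1],1)
B=((100,120,60),(130,255,255));C=((3,130,100),(15,255,255))
for nm,c,r1,r2 in(("blue",B,(235,185,303,255),(330,200,400,250)),("copper",C,(375,190,445,255),(245,290,330,355))):
    p,e=ring(t,*c,r1);q,f=ring(s,*c,r2);print(nm,p,e,q,f,onz("top",*p),onz("side",*q),tri(("top",*p),("side",*q)))
```

```text
blue [268.88 221.78] [55.8 56.4] [364.16 229.27] [34.7 56.1] [591.9 206.3   0. ] [596.2 201.3   0. ] (array([593.1, 207.4,  -5.6]), np.float64(1.1))
copper [408.29 221.69] [55.1 56.1] [288.25 323.75] [52.5 68. ] [ 582.4 -214.     0. ] [ 586.6 -218.7   -0. ] (array([ 583.4, -214.8,   -5.9]), np.float64(0.6))
```

View pics/ctop.png

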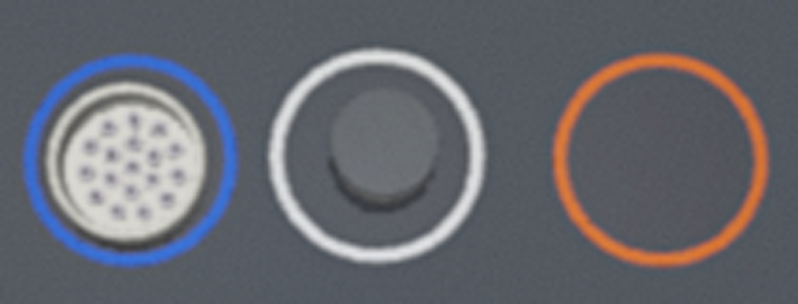

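View pics/cside.png

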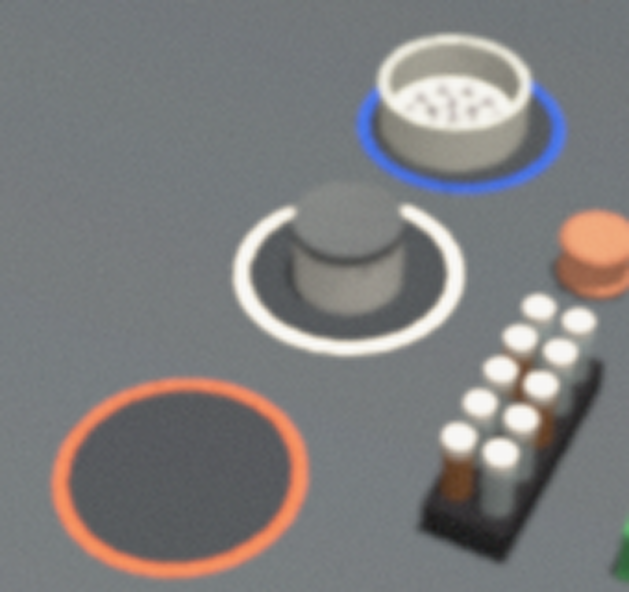

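Crops: dish rim centre is at top (268.3,222.9) and side (362.8,217.2). The tin lid is at top (336.3,217.1) and side (334.1,255.3). Plan: lower the half-open fingers into the dish, open them into a loose cage against the inner wall, then drag it around the tin on the robot's side.

Run:
```python
from h import *
from scipy.spatial.transform import Rotation as R
for n,a,b,z in(("dish",(268.3,222.9),(362.8,217.2),45),("tin",(336.3,217.1),(334.1,255.3),60)):
    print(n,tri(("top",*a),("side",*b)),onz("top",*a,z),onz("side",*b,z))
s=arm.read_state();M=R.from_quat(s["ee_rot"]).as_matrix();print(M.round(3))
print(M.T@(np.array([593,205,230])-s["position"]))
```

```text
dish (array([585.7, 204.3,  39.5]), np.float64(5.5)) [582.6 202.1  45. ] [590.6 199.7  45. ]
tin (array([595.5,   4.1,  51.5]), np.float64(3.0)) [593.    3.4  60. ] [601.   -3.2  60. ]
[[ 0.895 -0.447 -0.001]
 [-0.447 -0.895 -0.002]
 [ 0.     0.002 -1.   ]]
[439.13576691 176.23024884   0.75633304]
```

step_arm --motion '[{"slide":[55,22,0],"dr":[0,0,-0.4],"jaw":62},{"slide":[110,44,0],"dr":[0,0,-0.8],"jaw":62},{"slide":[165,66,0],"dr":[0,0,-1.2],"jaw":62},{"slide":[220,88,0],"dr":[0,0,-1.7],"jaw":62},{"slide":[275,110,0],"dr":[0,0,-2.1],"jaw":62},{"slide":[330,132,0],"dr":[0,0,-2.5],"jaw":62},{"slide":[385,154,0],"dr":[0,0,-2.9],"jaw":62},{"slide":[435,176,0],"dr":[0,0,-3.32],"jaw":62}]'

```text
clock: 1.1
position: [590.6, 205.8, 230.8]
ee_rot: [1.0, 0.001, -0.0, 0.0]
contact_force: [0.6, 0.1, -0.1]
gripper_width: 62.0
grasp_force: 0.0
```

Run:
```python
from h import *
from scipy.spatial.transform import Rotation as R
s=arm.read_state();print(s["clock"],s["position"],R.from_quat(s["ee_rot"]).as_matrix().round(3),s["contact_force"],s["gripper_width"])
t=cv2.imread("pics/top0.png");q=cv2.imread("pics/side0.png")
out=[]
for im,(x0,y0,x1,y1) in((t,(240,192,300,252)),(q,(332,198,392,245))):
    c=im[y0:y1,x0:x1].astype(int);sat=c.max(2)-c.min(2)
    m=((c.min(2)>120)&(sat<60)).astype('u1')
    n,l,st,ce=cv2.connectedComponentsWithStats(m);k=1+st[1:,4].argmax()
    e=cv2.fitEllipse(cv2.convexHull(cv2.findNonZero((l==k).astype('u1'))));print(np.array(e[0])+[x0,y0],e[1],st[k]);out.append(np.array(e[0])+[x0,y0])
print(onz("top",*out[0],45),onz("side",*out[1],22))
im=optics.get_image("side");cv2.imwrite("pics/s1.png",cv2.resize(im[100:300,260:460],(600,600),interpolation=2))
```

```text
1.1 [590.60616542 205.79375048 230.7599248 ] [[ 1.     0.002 -0.001]
 [ 0.002 -1.    -0.   ]
 [-0.001  0.    -1.   ]] [ 0.55062859  0.0866883  -0.12010058] 61.97423797975122
[267.67063141 221.93384743] (41.59537887573242, 42.2321891784668) [   7    9   42   42 1323]
[362.54567719 220.91755676] (38.2243766784668, 44.6199836730957) [   9    5   44   38 1306]
[585.5 203.9  45. ] [585.8 210.2  22. ]
```

View pics/s1.png

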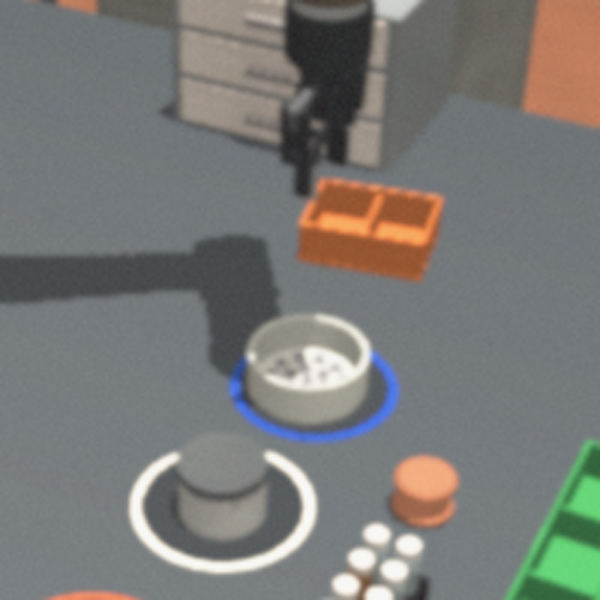

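The fingers hang above the dish; the near fingertip is at crop (303,195). The dish centre by both views is about (586,204). I'll go to 75 mm and recheck.

step_arm --motion '[{"slide":[-5,2,25],"jaw":62},{"slide":[-5,2,50],"jaw":62},{"slide":[-5,2,75],"jaw":62},{"slide":[-5,2,100],"jaw":62},{"slide":[-5,2,125],"jaw":62},{"slide":[-5,2,145],"jaw":62},{"slide":[-5,2,155],"jaw":62},{"slide":[-5,2,155],"jaw":62}]'

```text
$.motion[0]: bad value
```

Run:
```python
from h import *
def proj(n,p):
    i=optics.camera_info(n);K=np.array(i["camera_matrix"]);V=np.array(i["view"]);c=(V@[*p,1])[:3]*[1,-1,-1];c=K@c;return c[:2]/c[2]
p=np.array(arm.read_state()["position"])
for d in((-11,-45),(-11,-31),(11,-45),(11,-31),(-11,45),(11,45)):
    print(d,((proj("side",p+[d[0],d[1],8])-[312,140])*6).round())
im=optics.get_image("side");cv2.imwrite("pics/s2.png",cv2.resize(im[140:240,312:412],(600,600),interpolation=2))
```

```text
(-11, -45) [263. 163.]
(-11, -31) [276. 148.]
(11, -45) [308. 175.]
(11, -31) [322. 160.]
(-11, 45) [348.  70.]
(11, 45) [392.  81.]
```

View pics/s2.png

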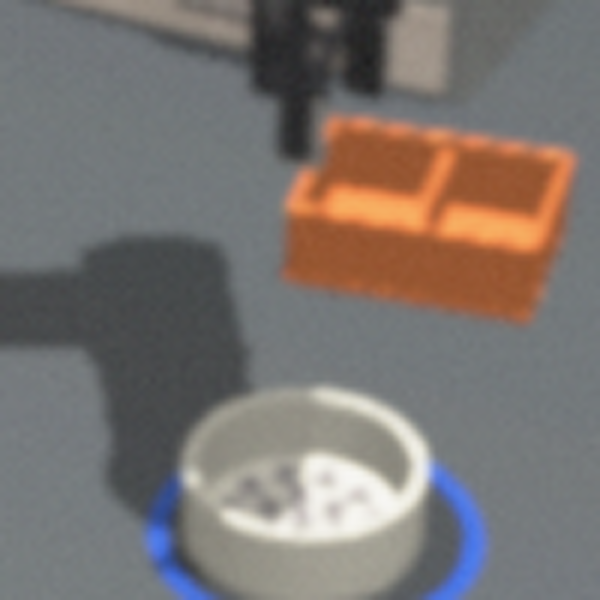

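The call was refused because each row needs `dr`. The finger is where predicted (295,155 against about 290,162), so the calibration agrees.

step_arm --motion '[{"slide":[-5,2,25],"dr":[0,0,0],"jaw":62},{"slide":[-5,2,50],"dr":[0,0,0],"jaw":62},{"slide":[-5,2,75],"dr":[0,0,0],"jaw":62},{"slide":[-5,2,100],"dr":[0,0,0],"jaw":62},{"slide":[-5,2,125],"dr":[0,0,0],"jaw":62},{"slide":[-5,2,145],"dr":[0,0,0],"jaw":62},{"slide":[-5,2,160],"dr":[0,0,0],"jaw":62},{"slide":[-5,2,160],"dr":[0,0,0],"jaw":62}]'

```text
clock: 2.2
position: [583.8, 205.4, 70.0]
ee_rot: [1.0, 0.0, -0.001, 0.001]
contact_force: [-0.5, -0.4, 0.3]
gripper_width: 62.1
grasp_force: 0.0
```

Run:
```python
from h import *
im=optics.get_image("side");a=cv2.resize(im[160:250,320:410],(500,500),interpolation=2)
t=optics.get_image("top")[190:250,240:300];b=cv2.resize(t,(300,500)) if 0 else cv2.resize(t,(300,300),interpolation=2)
b=cv2.copyMakeBorder(b,0,200,0,0,0);cv2.imwrite("pics/s3.png",np.hstack([a,b]))
```

```text
(no output)
```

View pics/s3.png

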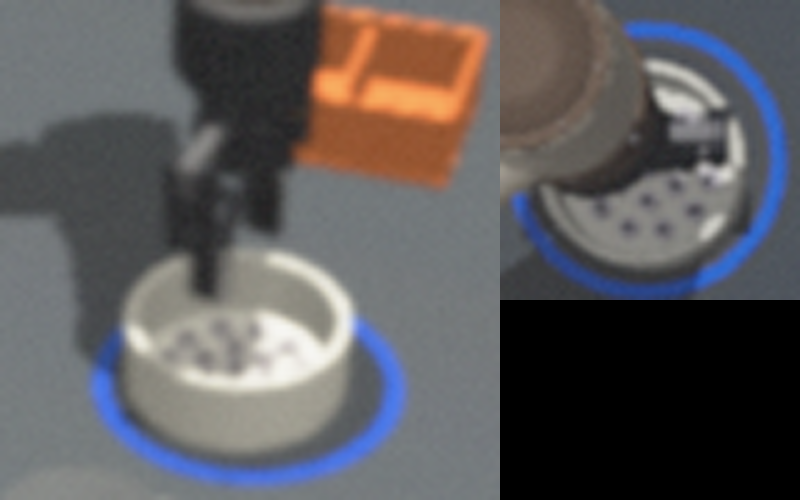

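The fingers sit over the dish interior (near tip at crop (205,295); in the top inset the finger is inside the rim). Lowering inside.

step_arm --motion '[{"slide":[2,1,8],"dr":[0,0,0],"jaw":62},{"slide":[2,1,16],"dr":[0,0,0],"jaw":62},{"slide":[2,1,24],"dr":[0,0,0],"jaw":62},{"slide":[2,1,32],"dr":[0,0,0],"jaw":62},{"slide":[2,1,40],"dr":[0,0,0],"jaw":62},{"slide":[2,1,47],"dr":[0,0,0],"jaw":62},{"slide":[2,1,54],"dr":[0,0,0],"jaw":62},{"slide":[2,1,54],"dr":[0,0,0],"jaw":62}]'

```text
clock: 3.3
position: [586.3, 204.3, 16.6]
ee_rot: [1.0, 0.0, -0.001, 0.0]
contact_force: [-0.6, -0.6, 0.4]
gripper_width: 62.1
grasp_force: 0.0
```

step_arm --motion '[{"slide":[0,0,0],"dr":[0,0,0],"jaw":64},{"slide":[0,0,0],"dr":[0,0,0],"jaw":66},{"slide":[0,0,0],"dr":[0,0,0],"jaw":68},{"slide":[0,0,0],"dr":[0,0,0],"jaw":70},{"slide":[0,0,0],"dr":[0,0,0],"jaw":71},{"slide":[0,0,0],"dr":[0,0,0],"jaw":72},{"slide":[0,0,0],"dr":[0,0,0],"jaw":73},{"slide":[0,0,0],"dr":[0,0,0],"jaw":73}]'

```text
clock: 4.3
position: [586.7, 204.5, 17.3]
ee_rot: [1.0, 0.0, 0.0, 0.0]
contact_force: [-0.1, 0.4, 0.5]
gripper_width: 73.0
grasp_force: 0.0
```

Run:
```python
from h import *
im=optics.get_image("side");a=cv2.resize(im[160:250,320:410],(500,500),interpolation=2)
t=optics.get_image("top")[190:250,240:300];b=cv2.resize(t,(300,300),interpolation=2)
b=cv2.copyMakeBorder(b,0,200,0,0,0);cv2.imwrite("pics/s4.png",np.hstack([a,b]))
```

```text
(no output)
```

View pics/s4.png

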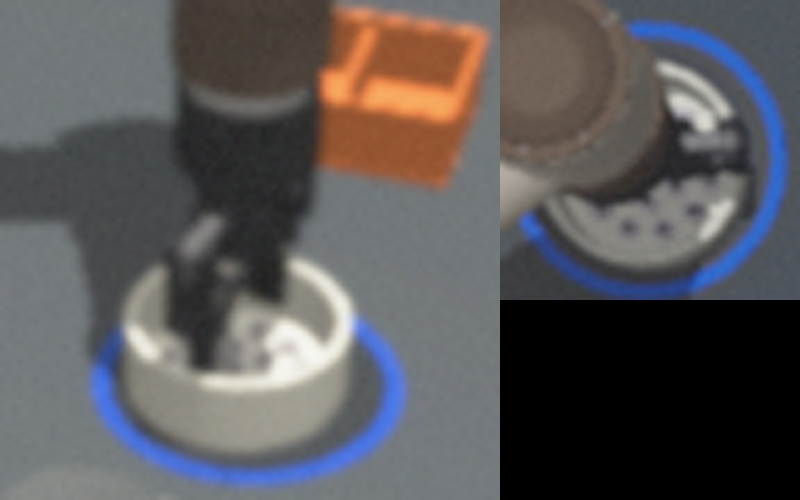

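Both fingers are inside the dish with no contact force. Dragging toward the robot first.

step_arm --motion '[{"slide":[-4,0,0],"dr":[0,0,0],"jaw":73},{"slide":[-12,0,0],"dr":[0,0,0],"jaw":73},{"slide":[-22,0,0],"dr":[0,0,0],"jaw":73},{"slide":[-32,0,0],"dr":[0,0,0],"jaw":73},{"slide":[-42,0,0],"dr":[0,0,0],"jaw":73},{"slide":[-52,0,0],"dr":[0,0,0],"jaw":73},{"slide":[-62,0,0],"dr":[0,0,0],"jaw":73},{"slide":[-72,0,0],"dr":[0,0,0],"jaw":73}]'

```text
clock: 5.4
position: [514.1, 204.6, 17.4]
ee_rot: [1.0, 0.0, 0.0, -0.0]
contact_force: [1.8, -0.6, -0.2]
gripper_width: 72.9
grasp_force: 1.5
```

step_arm --motion '[{"slide":[-10,0,0],"dr":[0,0,0],"jaw":73},{"slide":[-20,0,0],"dr":[0,0,0],"jaw":73},{"slide":[-30,0,0],"dr":[0,0,0],"jaw":73},{"slide":[-40,0,0],"dr":[0,0,0],"jaw":73},{"slide":[-50,0,0],"dr":[0,0,0],"jaw":73},{"slide":[-60,0,0],"dr":[0,0,0],"jaw":73},{"slide":[-68,0,0],"dr":[0,0,0],"jaw":73},{"slide":[-72,0,0],"dr":[0,0,0],"jaw":73}]'

```text
clock: 6.4
position: [442.2, 204.4, 17.4]
ee_rot: [1.0, 0.001, -0.0, 0.0]
contact_force: [2.7, -0.8, -0.0]
gripper_width: 72.7
grasp_force: 1.6
```

Run:
```python
from h import *
im=optics.get_image("side");a=cv2.resize(im[130:330,220:420],(500,500),interpolation=2)
t=optics.get_image("top")[190:310,240:360];b=cv2.resize(t,(300,300),interpolation=2)
b=cv2.copyMakeBorder(b,0,200,0,0,0);cv2.imwrite("pics/s5.png",np.hstack([a,b]))
```

```text
(no output)
```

View pics/s5.png

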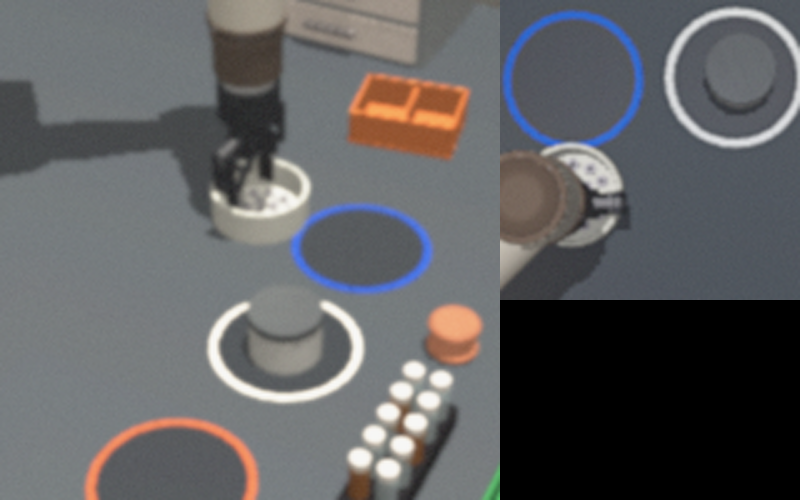

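The dish has followed the fingers flat (side crop (260,200)), clear of the blue ring and the tin. Now across.

step_arm --motion '[{"slide":[0,4,0],"dr":[0,0,0],"jaw":73},{"slide":[0,12,0],"dr":[0,0,0],"jaw":73},{"slide":[0,23,0],"dr":[0,0,0],"jaw":73},{"slide":[0,35,0],"dr":[0,0,0],"jaw":73},{"slide":[0,47,0],"dr":[0,0,0],"jaw":73},{"slide":[0,59,0],"dr":[0,0,0],"jaw":73},{"slide":[0,71,0],"dr":[0,0,0],"jaw":73},{"slide":[0,83,0],"dr":[0,0,0],"jaw":73}]'

```text
clock: 7.5
position: [442.6, 120.5, 17.3]
ee_rot: [1.0, 0.0, -0.0, 0.0]
contact_force: [-0.1, 2.9, -0.1]
gripper_width: 73.3
grasp_force: 1.2
```

step_arm --motion '[{"slide":[0,12,0],"dr":[0,0,0],"jaw":73},{"slide":[0,24,0],"dr":[0,0,0],"jaw":73},{"slide":[0,36,0],"dr":[0,0,0],"jaw":73},{"slide":[0,48,0],"dr":[0,0,0],"jaw":73},{"slide":[0,60,0],"dr":[0,0,0],"jaw":73},{"slide":[0,72,0],"dr":[0,0,0],"jaw":73},{"slide":[0,84,0],"dr":[0,0,0],"jaw":73},{"slide":[0,96,0],"dr":[0,0,0],"jaw":73}]'

```text
clock: 8.5
position: [442.7, 24.6, 17.3]
ee_rot: [1.0, 0.0, -0.0, 0.0]
contact_force: [0.2, 2.5, -0.1]
gripper_width: 73.5
grasp_force: 1.2
```

step_arm --motion '[{"slide":[0,12,0],"dr":[0,0,0],"jaw":73},{"slide":[0,24,0],"dr":[0,0,0],"jaw":73},{"slide":[0,36,0],"dr":[0,0,0],"jaw":73},{"slide":[0,48,0],"dr":[0,0,0],"jaw":73},{"slide":[0,60,0],"dr":[0,0,0],"jaw":73},{"slide":[0,72,0],"dr":[0,0,0],"jaw":73},{"slide":[0,84,0],"dr":[0,0,0],"jaw":73},{"slide":[0,96,0],"dr":[0,0,0],"jaw":73}]'

```text
clock: 9.5
position: [442.8, -71.4, 17.3]
ee_rot: [1.0, 0.0, -0.0, 0.0]
contact_force: [-0.1, 2.8, -0.8]
gripper_width: 73.3
grasp_force: 1.2
```

step_arm --motion '[{"slide":[0,12,0],"dr":[0,0,0],"jaw":73},{"slide":[0,24,0],"dr":[0,0,0],"jaw":73},{"slide":[0,36,0],"dr":[0,0,0],"jaw":73},{"slide":[0,48,0],"dr":[0,0,0],"jaw":73},{"slide":[0,60,0],"dr":[0,0,0],"jaw":73},{"slide":[0,72,0],"dr":[0,0,0],"jaw":73},{"slide":[0,84,0],"dr":[0,0,0],"jaw":73},{"slide":[0,96,0],"dr":[0,0,0],"jaw":73}]'

```text
clock: 10.5
position: [442.8, -167.4, 17.3]
ee_rot: [1.0, 0.0, -0.0, -0.0]
contact_force: [0.5, 3.0, -0.0]
gripper_width: 72.7
grasp_force: 1.3
```

step_arm --motion '[{"slide":[0,10,0],"dr":[0,0,0],"jaw":73},{"slide":[0,20,0],"dr":[0,0,0],"jaw":73},{"slide":[0,30,0],"dr":[0,0,0],"jaw":73},{"slide":[0,40,0],"dr":[0,0,0],"jaw":73},{"slide":[0,47,0],"dr":[0,0,0],"jaw":73},{"slide":[0,50,0],"dr":[0,0,0],"jaw":73},{"slide":[4,50,0],"dr":[0,0,0],"jaw":73},{"slide":[12,50,0],"dr":[0,0,0],"jaw":73}]'

```text
clock: 11.5
position: [454.3, -216.4, 17.1]
ee_rot: [1.0, 0.0, -0.001, -0.0]
contact_force: [-0.1, 1.3, 0.9]
gripper_width: 72.9
grasp_force: 0.8
```

step_arm --motion '[{"slide":[10,0,0],"dr":[0,0,0],"jaw":73},{"slide":[20,0,0],"dr":[0,0,0],"jaw":73},{"slide":[30,0,0],"dr":[0,0,0],"jaw":73},{"slide":[40,0,0],"dr":[0,0,0],"jaw":73},{"slide":[50,0,0],"dr":[0,0,0],"jaw":73},{"slide":[60,0,0],"dr":[0,0,0],"jaw":73},{"slide":[70,0,0],"dr":[0,0,0],"jaw":73},{"slide":[78,0,0],"dr":[0,0,0],"jaw":73}]'

```text
clock: 12.5
position: [533.8, -216.5, 17.2]
ee_rot: [1.0, 0.0, 0.0, 0.0]
contact_force: [-1.9, 0.4, -1.0]
gripper_width: 73.3
grasp_force: 2.1
```

step_arm --motion '[{"slide":[8,0,0],"dr":[0,0,0],"jaw":73},{"slide":[16,0,0],"dr":[0,0,0],"jaw":73},{"slide":[24,0,0],"dr":[0,0,0],"jaw":73},{"slide":[32,0,0],"dr":[0,0,0],"jaw":73},{"slide":[40,0,0],"dr":[0,0,0],"jaw":73},{"slide":[47,0,0],"dr":[0,0,0],"jaw":73},{"slide":[53,0,0],"dr":[0,0,0],"jaw":73},{"slide":[55,0,0],"dr":[0,0,0],"jaw":73}]'

```text
clock: 13.5
position: [588.4, -216.5, 17.3]
ee_rot: [1.0, 0.0, 0.0, 0.0]
contact_force: [-1.8, 0.3, -1.5]
gripper_width: 72.9
grasp_force: 2.0
```

step_arm --motion '[{"slide":[0,0,0],"dr":[0,0,0],"jaw":70},{"slide":[0,0,0],"dr":[0,0,0],"jaw":66},{"slide":[0,0,0],"dr":[0,0,0],"jaw":62},{"slide":[-3,0,0],"dr":[0,0,0],"jaw":62},{"slide":[-3,0,-10],"dr":[0,0,0],"jaw":62},{"slide":[-3,0,-22],"dr":[0,0,0],"jaw":62},{"slide":[-3,0,-40],"dr":[0,0,0],"jaw":62},{"slide":[-3,0,-60],"dr":[0,0,0],"jaw":62}]'

```text
clock: 14.5
position: [585.3, -216.5, 79.1]
ee_rot: [1.0, 0.0, 0.001, 0.0]
contact_force: [1.3, -0.8, -0.7]
gripper_width: 62.1
grasp_force: 0.0
```

step_arm --motion '[{"slide":[0,0,-20],"dr":[0,0,0],"jaw":62},{"slide":[0,0,-45],"dr":[0,0,0],"jaw":62},{"slide":[0,0,-70],"dr":[0,0,0],"jaw":62},{"slide":[0,0,-100],"dr":[0,0,0],"jaw":62},{"slide":[-40,0,-120],"dr":[0,0,0],"jaw":62},{"slide":[-85,0,-120],"dr":[0,0,0],"jaw":62},{"slide":[-130,0,-120],"dr":[0,0,0],"jaw":62},{"slide":[-160,0,-120],"dr":[0,0,0],"jaw":62}]'

```text
clock: 15.5
position: [423.1, -216.6, 198.9]
ee_rot: [1.0, 0.0, 0.001, 0.0]
contact_force: [-0.3, 0.1, -0.2]
gripper_width: 61.8
grasp_force: 0.0
```

Run:
```python
from h import *
im=optics.get_image("side");a=cv2.resize(im[195:355,220:420],(500,400),interpolation=2)
t=optics.get_image("top");b=cv2.resize(t[190:265,380:440],(320,400),interpolation=2)
cv2.imwrite("pics/top1.png",t);cv2.imwrite("pics/side1.png",im);cv2.imwrite("pics/s6.png",np.hstack([a,b[:, :300]]))
for n,m,(x0,y0,x1,y1),z in(("top",t,(380,192,440,255),45),("side",im,(245,280,330,355),22)):
    c=m[y0:y1,x0:x1].astype(int);k=((c.min(2)>120)&(c.max(2)-c.min(2)<60)).astype('u1')
    N,l,st,ce=cv2.connectedComponentsWithStats(k);k=1+st[1:,4].argmax()
    e=cv2.fitEllipse(cv2.convexHull(cv2.findNonZero((l==k).astype('u1'))));q=np.array(e[0])+[x0,y0];print(n,q,e[1],onz(n,*q,z))
for n in("top","side"):
  p=cv2.imread(f"pics/{n}0.png");q=cv2.imread(f"pics/{n}1.png");r=(300,185,400,255)if n=="top" else(300,235,410,345)
  d=cv2.absdiff(p,q).max(2)[r[1]:r[3],r[0]:r[2]];print(n,"diff near tin/rack/yoyo",(d>60).sum(),np.argwhere(d>60)[:3])
```

```text
top [411.22919464 222.269907  ] (41.369258880615234, 41.99801254272461) [ 574.8 -214.9   45. ]
side [285.25137329 319.16847992] (87.84187316894531, 137.81883239746094) [ 583.6 -224.9   22. ]
top diff near tin/rack/yoyo 828 [[21 99]
 [22 98]
 [22 99]]
side diff near tin/rack/yoyo 352 [[ 0 57]
 [ 0 58]
 [ 0 59]]
```

View pics/s6.png

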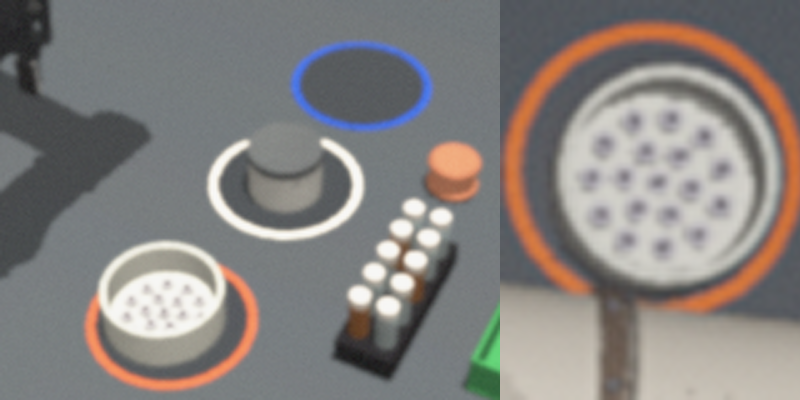

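The dish stands flat inside the copper ring, about 8 mm short of centre in both views (limit 20). The tin, rack and yo-yo look unmoved; I take the flagged differences to be the arm, its shadow and the relocated dish. The arm is clear, so I'm handing in.

```bash
python3 -c "
from bench import arm
print(arm.job_done())"
```

```text
the job is handed in; nothing more can be done
None
```

I slid the dish around the tin to the copper ring and handed the job in; the cameras show it flat inside the ring about 8 mm off centre (limit 20), and no verdict came back.

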